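Slide the granite chip along the rail into the corner pocket

ROBOT

A 7-joint arm with a two-finger parallel gripper is mounted at the origin on the work surface. World frame = base frame: x ahead of the robot, y to its left, z up, the work surface at z = 0. Lengths are in m, angles in degrees, forces in N, time in s.
With the tool pointing down it reaches from about 0.4 to 0.875 m from the base axis. Payload 6.5 kg.
Tool frame: the origin (TCP) lies on the centre line of the jaws, within the pads' length; the fingertips stand 19 mm ahead of it and the grasp point (between the pads) is the TCP; z points along the fingers, y is the direction in which the jaws open and shut (so a half turn about z gives the same grasp; the last joint's range is limited). The gripper opens to 88 mm and grips with 3 to 60 N. Pads are 18 mm wide; open, the fingers measure 123 mm over their backs; the gripper's body (75 mm by 187 mm) begins 45 mm behind the grasp point.
Start: joints at [-3.793, 30.733, -0.252, 88.115, 0.149, 61.152, -4.079], TCP at [0.65, 0, 0.258] pointing down, gripper open.
Joint ranges: [-154.64, 154.64], [-21.42, 123.67], [-72.66, 72.17], [13.99, 137.28], [-74.86, 254.86], [10.95, 109.41], [-158.01, 158.01]. Speed limits (degrees/s): [136.94, 136.94, 180, 180, 180, 180, 180].

INTERFACE

Orientations are given as a 3x3 rotation matrix whose columns are the frame's x, y, z axes.
In Python, from plant import * gives the robot as it stands. The module is installed in compiled form; this text tells all that it offers.
- The arm moves only by the tool arm_command, never from a script. Its argument "deltas" is text: rows parted by semicolons, each of 7 numbers parted by spaces: the shift along the tool's x, y, z in cm, then the turn, a rotation vector about the tool's x, y, z in degrees, then the closure, from -1 (fully open) to 1 (shut), so that 0 is half open. A call has 1 to 12 rows; each row is the pose to reach, as a shift and turn from the pose commanded when the call began, along the tool's axes at that moment; what a row does not reach only later rows make up. A row lasts 1/10 s, in which the tool goes at most 50 mm and 8.59 degrees, less where a joint would pass 70% of its speed; a pose out of reach is approached as far as the arm can. A call with a gripper value outside its range is refused whole. The fingers move at their own pace and stop on an object; "squeeze" is the grip in N (left out, the last holds). Time passes only in rows, so rows that repeat a pose let the fingers close. It gives the time, the measured TCP pose, the force and the opening at its end, in the units of the state.
- read_state(): the state, without advancing time (a new reading comes with each control period).
- grab_frame(name): name is "scene" or "side" or "wrist"; returns (picture, depth): 384x512x3 uint8, red, green, blue; 384x512 float32, m along the optical axis (not along the pixel's ray), 0 where there is no reading.
- camera_info(name): a dict with "vertical_fov" (degrees; the focal length in pixels is half the picture's height over the tangent of half this angle, whatever the lens; pixels are square), "cx", "cy" (the principal point, pixels), "k1" (the pictures are not rectified: a ray, as slopes to the right and down, at radius r is drawn at 1 + k1 r^2 times it, then the intrinsics apply), "view" (4x4, takes a point from world to camera coordinates); the wrist camera has in their place "T_tool_cam" (4x4, takes a point from camera to tool coordinates, whose origin is the TCP and whose axes are the flange's). Camera axes: x right, y down, z forward; pixel columns grow to the right and rows downward; lengths in m; the calibration is good to about 2 mm. A picture is of the moment at which its call begins: read the wrist's pose just before it. camera_info takes no time and is no camera call.
- close_job(): hands the job in, once; it reports no verdict.
The state is a dict: "t": time; "joint_pos": joint angles; "qd": joint speeds; "joint_torque": joint torques, N m; "tool_pos": TCP position; "tcp_rot": TCP orientation; "force": force on the tool from outside, world axes, zero at the start; "ft_torque": the same for the moment, N m; "opening": opening from 0.0 (shut) to 1.0 (fully open).
Only numpy, scipy, OpenCV 4.12 (cv2) and the standard library are available. Lean on these libraries where they do the work, as an engineer would, in place of code of your own. Each camera call takes 0.05 s, during which the arm holds its last target. There are 200 camera calls.

TASK

Using the fingertips only and never picking it up, push the granite chip straight across the board until its long side lies flat against the brass rail, then, keeping it against the rail, slide it along to the aluminium stop until it sits fully home in the corner pocket on the side of the stop that faces the middle of the board. Then take the hand away, and leave everything else where it is.

Things in the scene. Friction and masses are not known exactly. Their poses are not given: they have to be found in the camera images.
- board: Fixed pale-wood board, 190 x 390 x 12 mm, flat on the bench; origin at the centre of its underside, z up, its top at z = 12 mm. A brass rail (14 mm wide, standing 16 mm above the board's top) runs along the far long edge, parallel to the board's y axis; its working face looks to the board's -x and lies at board x = +70 mm.
- stop: Fixed aluminium T clamped over the rail by a black thumbscrew (top 33 mm above board), at board y about +150 or -150 mm. Origin: on the board's top, 40 mm before the rail face, mid-wall; axes as the board's. Cross wall: y -7 to +7 mm, 18 mm high, out from the rail. Fence: y -37 to +37 mm, 18 mm high, 10 mm thick, parallel to the rail and 44 mm from its face. Pocket so 44 mm wide, 30 mm deep.
- chip: Loose squat grey granite slab, 50 mm long (its y axis) x 38 wide (its x) x 18 high, about 90 g, flat on the board near its middle, before the rail, turned up to 0.5 rad. Origin: centre of its underside. Home: long side on the rail (centre 19 mm from the rail face), end on the stop's wall (centre 32 mm from the stop's origin along the rail, towards the board's middle).
- cup_insert: Bystander: loose polished steel cup insert, 44 mm across, 28 mm high, standing on the board near the rail at the end opposite the stop; origin at the centre of its underside.
- cap_a: Bystander: loose green nylon handle cap, 36 mm across, 26 mm high, on the board's near left corner area; origin at the centre of its underside.
- cap_b: Bystander: loose green nylon handle cap like the other, on the board's near right corner area; origin at the centre of its underside.
- driver: Bystander: loose chrome torque driver, 200 mm long, 32 mm thick, lying on the bench to the right of the board, pointing roughly to the robot side; origin on the bench under the front end of its handle.
- shelf_drawer0_handle (a point): Bystander: handle of the half-open shallow drawer in the plywood shelf unit at the far left of the bench; this point is the middle of the handle.
Things that resemble listed ones, but are neither listed nor needed, are in the scene too. Leave any blue or red look-alike of the chip alone.

How it is judged:
By the outcome, as a careful person would: the job done as asked, in the order asked, and still so for the second after the job is handed in, with the robot touching nothing.
It also fails if it takes over 45 s, if anything falls off the work surface, if the arm or the gripper's body presses on something with over 40 N, if the wrist force passes 120 N, or if a joint passes its speed limit or range.

## Working session

There is one attempt and no reset: what is moved stays moved. The work goes in short steps, Python scripts to look and compute and a tool call to move; the robot and the scene stay as the last step left them, time stands still between calls to the robot, and variables do not carry over. Pictures are saved under pics/ and viewed, and the job is handed in when it is done.

Besides the shell and the picture viewer there is one more tool, called after "Call:" by a JSON object that holds its "api" and its "payload". arm_command: Moves the arm, as the interface text tells. Its arguments: {"type":"object","properties":{"deltas":{"type":"string"},"squeeze":{"type":"number"}},"required":["deltas"]}

```bash
mkdir -p pics; cat > h.py <<'E'
from plant import *
import numpy as np, cv2
def shot(n,fn=None):
    s=read_state(); im,d=grab_frame(n)
    if fn: cv2.imwrite('pics/'+fn,im[:,:,::-1])
    np.savez('last_'+n+'.npz',im=im,d=d,p=s['tool_pos'],R=s['tcp_rot'])
    return im,d,s
E
python3 - <<'E'
from h import *
np.set_printoptions(precision=4,suppress=True)
for n in('scene','side','wrist'):
    shot(n,n+'0.png'); print(n,camera_info(n))
print(read_state())
E
```

```text
scene {'vertical_fov': 47.10710664934317, 'cx': 248.18943321400525, 'cy': 195.229971644055, 'k1': -0.012431153314100217, 'view': array([[ 0.8012,  0.5983,  0.0139, -0.5324],
       [ 0.524 , -0.6901, -0.4992, -0.227 ],
       [-0.2891,  0.4073, -0.8664,  1.554 ],
       [ 0.    ,  0.    ,  0.    ,  1.    ]])}
side {'vertical_fov': 57.73522804334645, 'cx': 254.38796407255091, 'cy': 190.4124773726632, 'k1': -0.009733271742979797, 'view': array([[-0.9357, -0.3518, -0.0245,  0.5685],
       [-0.1864,  0.5523, -0.8126,  0.1198],
       [ 0.2994, -0.7558, -0.5824,  1.0799],
       [ 0.    ,  0.    ,  0.    ,  1.    ]])}
wrist {'vertical_fov': 60.65402734135162, 'cx': 255.35841804202713, 'cy': 196.45645622566886, 'k1': -0.09172696762427997, 'T_tool_cam': array([[ 0.0004, -0.9514, -0.3079,  0.0812],
       [ 1.    ,  0.0003,  0.0004,  0.0001],
       [-0.0003, -0.3079,  0.9514, -0.1274],
       [ 0.    ,  0.    ,  0.    ,  1.    ]])}
{'t': 0.15, 'joint_pos': array([-3.7924, 30.767 , -0.253 , 88.1554,  0.1465, 61.154 , -4.0764]), 'qd': array([ 0.0046, -0.1185,  0.0677, -0.1865, -0.0647, -0.0571, -0.0063]), 'joint_torque': array([  0.0019, -57.1325,   0.9919, -25.1827,  -0.0562,   0.0152,
         0.0001]), 'tool_pos': array([ 0.6496, -0.    ,  0.2571]), 'tcp_rot': array([[-0.0001,  1.    , -0.0013],
       [ 1.    ,  0.0001, -0.0001],
       [-0.0001, -0.0013, -1.    ]]), 'force': array([-0.0495, -0.3907, -0.6728]), 'ft_torque': array([ 0.0136,  0.011 , -0.005 ]), 'opening': 0.998533698619478}
```

View pics/scene0.png

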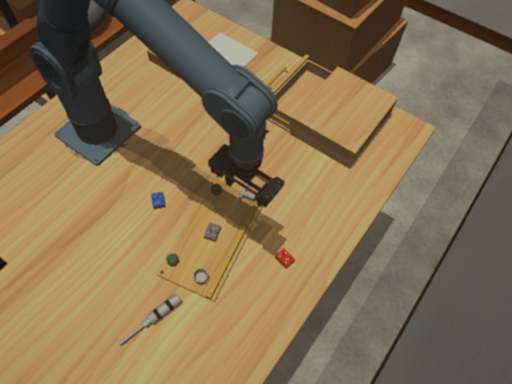

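View pics/side0.png

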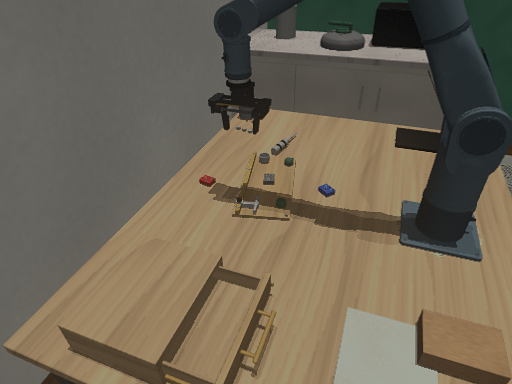

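View pics/wrist0.png

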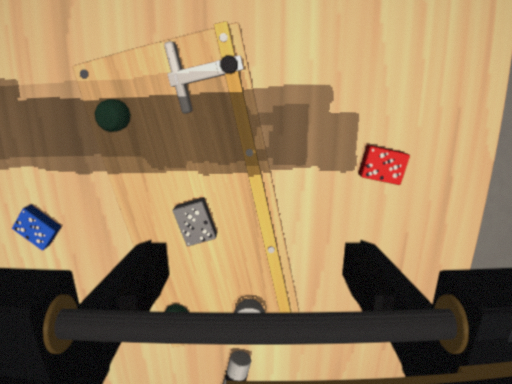

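The wrist view shows the stop at the left (+y) end (T at 190,75; thumbscrew 229,64), the rail running from (225,30) to (285,310), and three chip-like things. These are grey at (195,221), blue at (36,227) and red at (385,165). The grey one fits: it is granite grey, on the board and before the rail. I'll confirm it in a crop and measure.

```bash
cat >> h.py <<'E'
def rays(n,uv,p=None,R=None):
    c=camera_info(n); f=192/np.tan(np.radians(c['vertical_fov']/2))
    uv=np.asarray(uv,float).reshape(-1,1,2)
    K=np.array([[f,0,c['cx']],[0,f,c['cy']],[0,0,1]])
    xy=cv2.undistortPoints(uv,K,np.array([c['k1'],0,0,0,0]),criteria=(3,50,1e-10)) if False else cv2.undistortPoints(uv,K,np.array([c['k1'],0,0,0,0.]))
    d=np.c_[xy[:,0,:],np.ones(len(uv))]
    if n=='wrist':
        T=np.eye(4);T[:3,:3]=R;T[:3,3]=p; M=T@c['T_tool_cam']
    else: M=np.linalg.inv(c['view'])
    return M[:3,3], d@M[:3,:3].T
def onz(n,uv,z,p=None,R=None):
    o,d=rays(n,uv,p,R); return o+d*((z-o[2])/d[:,2])[:,None]
def last(n):
    a=np.load('last_'+n+'.npz'); return a['im'],a['d'],a['p'],a['R']
def chip(im,roi,dil=1):
    # grey, mid-dark and unsaturated, biggest blob in roi (u0,v0,u1,v1)
    hsv=cv2.cvtColor(im,cv2.COLOR_RGB2HSV); m=((hsv[...,1]<60)&(hsv[...,2]>50)).astype(np.uint8)
    k=np.zeros_like(m);u0,v0,u1,v1=roi;k[v0:v1,u0:u1]=1;m*=k
    m=cv2.morphologyEx(m,cv2.MORPH_CLOSE,np.ones((3,3)))
    cs,_=cv2.findContours(m,cv2.RETR_EXTERNAL,cv2.CHAIN_APPROX_NONE)
    return max(cs,key=cv2.contourArea)
E
python3 - <<'E'
from h import *
np.set_printoptions(precision=4,suppress=True)
im,d,p,R=last('wrist')
c=im[10:310,60:310]; cv2.imwrite('pics/w0crop.png',cv2.resize(c,None,fx=2,fy=2,interpolation=cv2.INTER_CUBIC)[:,:,::-1])
ct=chip(im,(165,185,230,260)); print(cv2.contourArea(ct),cv2.minAreaRect(ct))
P=onz('wrist',ct[:,0,:],0.030,p,R)
r=cv2.minAreaRect((P[:,:2]*1000).astype(np.float32)); print(r); print(cv2.boxPoints(r))
o,_=rays('wrist',[[0,0]],p,R); print('cam',o)
# rail mask
hsv=cv2.cvtColor(im,cv2.COLOR_RGB2HSV)
for v in range(30,312,20): print(v,[tuple(hsv[v,u]) for u in range(int(214+(v-20)*.215),int(250+(v-20)*.215),3)])
E
```

```text
1206.5 ((194.32806396484375, 221.9185791015625), (42.8492546081543, 32.8264274597168), 70.34617614746094)
((578.2506713867188, -65.4157943725586), (39.289756774902344, 51.72378158569336), 16.23328399658203)
[[552.1593 -46.0767]
 [566.6187 -95.7383]
 [604.342  -84.7549]
 [589.8827 -35.0933]]
cam [0.6498 0.0812 0.3843]
30 [(np.uint8(23), np.uint8(146), np.uint8(219)), (np.uint8(22), np.uint8(147), np.uint8(220)), (np.uint8(22), np.uint8(145), np.uint8(220)), (np.uint8(23), np.uint8(144), np.uint8(220)), (np.uint8(22), np.uint8(145), np.uint8(188)), (np.uint8(19), np.uint8(113), np.uint8(191)), (np.uint8(20), np.uint8(111), np.uint8(220)), (np.uint8(19), np.uint8(112), np.uint8(221)), (np.uint8(17), np.uint8(120), np.uint8(157)), (np.uint8(17), np.uint8(109), np.uint8(217)), (np.uint8(17), np.uint8(106), np.uint8(221)), (np.uint8(18), np.uint8(105), np.uint8(220))]
50 [(np.uint8(21), np.uint8(144), np.uint8(214)), (np.uint8(22), np.uint8(146), np.uint8(220)), (np.uint8(22), np.uint8(146), np.uint8(222)), (np.uint8(22), np.uint8(145), np.uint8(221)), (np.uint8(22), np.uint8(150), np.uint
[... 6832 characters left out ...]
213)), (np.uint8(19), np.uint8(100), np.uint8(225)), (np.uint8(21), np.uint8(95), np.uint8(223)), (np.uint8(19), np.uint8(103), np.uint8(223))]
310 [(np.uint8(16), np.uint8(125), np.uint8(216)), (np.uint8(18), np.uint8(139), np.uint8(205)), (np.uint8(19), np.uint8(155), np.uint8(219)), (np.uint8(19), np.uint8(154), np.uint8(217)), (np.uint8(20), np.uint8(150), np.uint8(216)), (np.uint8(18), np.uint8(121), np.uint8(187)), (np.uint8(16), np.uint8(122), np.uint8(218)), (np.uint8(17), np.uint8(121), np.uint8(207)), (np.uint8(19), np.uint8(101), np.uint8(214)), (np.uint8(18), np.uint8(104), np.uint8(219)), (np.uint8(16), np.uint8(110), np.uint8(218)), (np.uint8(15), np.uint8(117), np.uint8(212))]
```

View pics/w0crop.png

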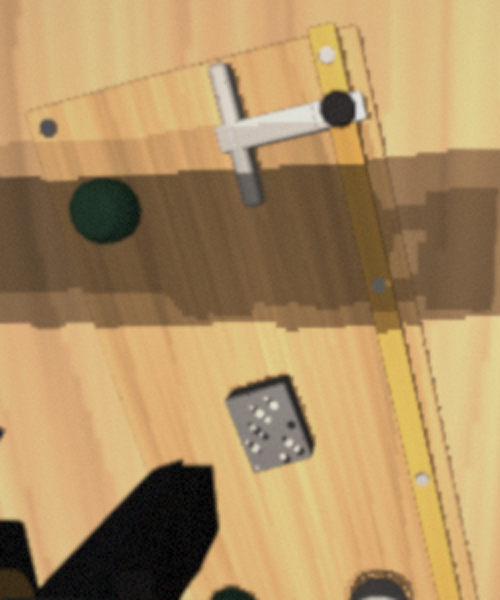

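```bash
cat > m1.py <<'E'
from h import *
np.set_printoptions(precision=2,suppress=True)
im,d,p,R=last('wrist')
hsv=cv2.cvtColor(im,cv2.COLOR_RGB2HSV).astype(int)
L=[];Rr=[]
for v in list(range(28,52))+list(range(90,140))+list(range(165,240))+list(range(262,300)):
    c=int(221+(v-20)*.215); s=hsv[v,c-12:c+14,1]>137
    idx=np.flatnonzero(s); 
    idx=[i for i in idx if abs(i-12)<9]
    if len(idx)<9: continue
    L.append((c-12+idx[0]-.5,v));Rr.append((c-12+idx[-1]+.5,v))
fits=[]
for A in(L,Rr):
    P=onz('wrist',A,0.028,p,R)[:,:2]*1000
    f=cv2.fitLine(P.astype(np.float32),cv2.DIST_HUBER,0,.01,.01).ravel(); fits.append(f)
    n=np.array([-f[1],f[0]]); print(len(P),f,'ang',np.degrees(np.arctan2(f[1],f[0])),'resid',np.std((P-f[2:])@n))
f=fits[0]; y=f[:2]*np.sign(f[1]); x=np.array([y[1],-y[0]])
print('width',(fits[1][2:]-f[2:])@x)
f0=f[2:]
bx=lambda P:np.c_[(P-f0)@x+70,(P-f0)@y]   # board x; y relative to f0
np.savez('frame.npz',x=x,y=y,f0=f0)
# chip
ct=chip(im,(165,185,230,260)); B=bx(onz('wrist',ct[:,0,:],.03,p,R)[:,:2]*1000)
r=cv2.minAreaRect(B.astype(np.float32)); print('chip board',r); print(cv2.boxPoints(r))
# stop
m=((hsv[...,1]<60)&(hsv[...,2]>60)).astype(np.uint8); m[:35]=0;m[115:]=0;m[:,:160]=0;m[:,222:]=0
cs,_=cv2.findContours(m,cv2.RETR_EXTERNAL,cv2.CHAIN_APPROX_NONE);ct=max(cs,key=cv2.contourArea)
B=bx(onz('wrist',ct[:,0,:],.03,p,R)[:,:2]*1000)
print('stop bx',B.min(0),B.max(0))
w=B[(B[:,0]>40)&(B[:,0]<62)]; print('wall y',np.sort(w[:,1])[[0,3,-4,-1]])
fe=B[(B[:,1]<w[:,1].min()-6)];print('fence low x',fe[:,0].min(),fe[:,0].max(),fe[:,1].min())
fe=B[(B[:,1]>w[:,1].max()+6)];print('fence hi x',fe[:,0].min(),fe[:,0].max(),fe[:,1].max())
print('x',x,'y',y,'f0',f0)
E
python3 m1.py
```

```text
178 [  0.21  -0.98 643.6  -21.59] ang -77.73054 resid 0.44501590236512695
178 [  0.21  -0.98 658.32 -21.38] ang -77.809875 resid 0.39079193215146557
width 14.429135
chip board ((-3.1713924407958984, -28.932086944580078), (39.28974914550781, 51.72376251220703), 3.963862419128418)
[[-24.56  -4.49]
 [-20.98 -56.09]
 [ 18.21 -53.37]
 [ 14.64  -1.77]]
stop bx [12.52 94.18] [ 69.67 166.25]
wall y [122.95 123.09 137.13 137.22]
fence low x 16.686174927155605 28.025791073902923 94.17754913521877
fence hi x 17.011967759305612 27.848283398913253 166.25148037093072
x [0.98 0.21] y [-0.21  0.98] f0 [643.6  -21.59]
```

The crop confirms the grey speckled slab on the board. The checks agree with the sizes given: rail width 14.4 mm, chip 39×52 mm, wall 14 mm, and a pocket about 42–44 mm wide. Next I'll locate the bystanders and compute the approach.

```bash
cat >> h.py <<'E'
_f=np.load('frame.npz')
def b2w(bx,by): return (_f['f0']+_f['x']*(bx-70)+_f['y']*by)/1000
def w2b(P):
    P=np.atleast_2d(P)[:,:2]*1000-_f['f0']; return np.c_[P@_f['x']+70,P@_f['y']]
def delta(bx,by,z):
    s=read_state(); w=np.r_[b2w(bx,by),z]; return s['tcp_rot'].T@(w-s['tool_pos'])*100
E
python3 - <<'E'
from h import *
np.set_printoptions(precision=2,suppress=True)
im,d,p,R=last('wrist')
print('cap_a top',w2b(onz('wrist',[[112,115]],.038,p,R)))
im,_,_,_=last('scene')
print('scene capA,capB,cup,chip',w2b(onz('scene',[[216,188],[172,259]],.036)),w2b(onz('scene',[[201,275]],.036)),w2b(onz('scene',[[212,231]],.03)))
s=read_state(); print('turn', np.degrees(np.arctan2(_f['y'][1],_f['y'][0])), s['tcp_rot'])
print(b2w(-48,-29), delta(-48,-29,.06),delta(-48,-29,.036))
E
```

```text
cap_a top [[-54.48 109.45]]
scene capA,capB,cup,chip [[ -58.73  105.81]
 [ -67.02 -163.34]] [[  31.93 -171.2 ]] [[ -3.72 -31.9 ]]Traceback (most recent call last):
  File "<stdin>", line 7, in <module>
NameError: name '_f' is not defined. Did you mean: '_'?
```

```bash
python3 - <<'E'
from h import *
np.set_printoptions(precision=2,suppress=True)
print(b2w(-48,-29), delta(-48,-29,.06),delta(-48,-29,.036))
E
```

```text
[ 0.53 -0.08] [ -7.5  -11.48  19.72] [ -7.5  -11.48  22.12]
```

Call:
{"api": "arm_command", "payload": {"deltas": "-1.5 -2.3 1 0 0 7.8 0.5; -3 -4.6 3 0 0 15.6 1; -4.5 -6.9 5 0 0 23.4 1; -6 -9.2 8 0 0 31.2 1; -7.5 -11.5 11 0 0 39 1; -7.5 -11.5 14 0 0 46.8 1; -7.5 -11.5 15 0 0 54.6 1; -7.5 -11.5 15 0 0 62.4 1; -7.5 -11.5 15 0 0 70.2 1; -7.5 -11.5 15 0 0 77.7 1; -7.5 -11.5 15 0 0 77.7 1; -7.5 -11.5 15 0 0 77.7 1", "squeeze": 10}}

```text
t: 1.35
tool_pos: [0.5349, -0.0749, 0.1076]
tcp_rot: [[0.976, 0.217, -0.0], [0.217, -0.976, -0.0], [-0.0, 0.0, -1.0]]
force: [-0.7, 0.2, -0.2]
opening: 0.005
```

```bash
python3 - <<'E'
from h import *
np.set_printoptions(precision=3,suppress=True)
im,d,s=shot('wrist','wrist1.png'); print(s['t'],s['tool_pos'],w2b(s['tool_pos']),s['tcp_rot'],s['opening'],s['force'])
print(delta(-48,-29,.036))
E
```

```text
1.35 [ 0.535 -0.075  0.108] [[-47.544 -28.947]] [[ 0.976  0.217 -0.   ]
 [ 0.217 -0.976 -0.   ]
 [-0.     0.    -1.   ]] 0.005461126597516418 [-0.709  0.201 -0.192]
[-0.046 -0.002  7.166]
```

View pics/wrist1.png

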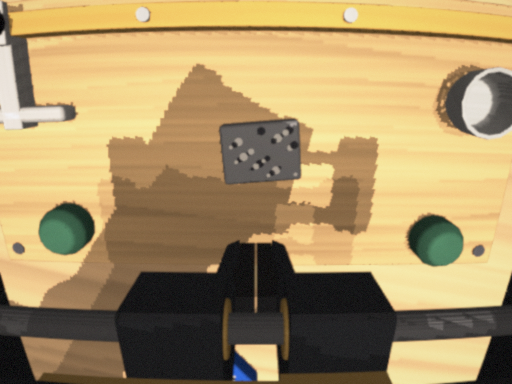

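The wrist view shows the chip at (260,152), the closed fingertips behind it at (258,245), the rail along the top, the cup on the right at (487,103) and the caps low in both corners. The path is clear. I'll re-measure the chip and rail from here.

```bash
cat > m2.py <<'E'
from h import *
np.set_printoptions(precision=2,suppress=True)
def meas(roi,fn=None,vmin=35):
    im,d,s=shot('wrist',fn); p,R=s['tool_pos'],s['tcp_rot']
    hsv=cv2.cvtColor(im,cv2.COLOR_RGB2HSV).astype(int)
    u0,v0,u1,v1=roi; m=np.zeros(im.shape[:2],np.uint8)
    m[v0:v1,u0:u1]=((hsv[...,1]<60)&(hsv[...,2]>vmin))[v0:v1,u0:u1]
    m=cv2.morphologyEx(m,cv2.MORPH_CLOSE,np.ones((5,5)))
    cs,_=cv2.findContours(m,cv2.RETR_EXTERNAL,cv2.CHAIN_APPROX_NONE);ct=max(cs,key=cv2.contourArea)
    B=w2b(onz('wrist',ct[:,0,:],.03,p,R)); r=cv2.minAreaRect(B.astype(np.float32))
    print('chip',r); print('t',s['t'],'tcp board',w2b(p),p[2],'F board',s['force'][:2]@_f['x'],s['force'][:2]@_f['y'],s['force'][2])
    return im,p,R,hsv
def rail(im,p,R,hsv,us):
    L=[]
    for u in us:
        c=hsv[:80,u]; s=np.flatnonzero((c[:,1]>137)&(c[:,2]>60)&(abs(c[:,0]-22)<6)); 
        if len(s)>6: L.append((u,s[-1]+.5))
    B=w2b(onz('wrist',L,.028,p,R)); print('rail x',len(B),np.median(B[:,0]),np.polyfit(B[:,1],B[:,0],1))
    return L
from h import _f
E
python3 - <<'E'
from m2 import *
im,p,R,hsv=meas((205,105,315,195))
print(rail(im,p,R,hsv,range(30,500,20)))
print([tuple(hsv[v,250]) for v in range(0,60,4)])
E
```

```text
chip ((-4.048847198486328, -30.946203231811523), (37.74308776855469, 48.56211471557617), 4.652145862579346)
t 1.4 tcp board [[-47.52 -29.01]] 0.10765768557042935 F board -0.2693521330022316 -0.08245563906317825 -0.4984640401261068
rail x 24 67.83008840227052 [ 0.   67.94]
[(30, np.float64(37.5)), (50, np.float64(34.5)), (70, np.float64(34.5)), (90, np.float64(32.5)), (110, np.float64(32.5)), (130, np.float64(31.5)), (150, np.float64(30.5)), (170, np.float64(29.5)), (190, np.float64(30.5)), (210, np.float64(29.5)), (230, np.float64(29.5)), (250, np.float64(29.5)), (270, np.float64(29.5)), (290, np.float64(29.5)), (310, np.float64(30.5)), (330, np.float64(31.5)), (350, np.float64(31.5)), (370, np.float64(32.5)), (390, np.float64(33.5)), (410, np.float64(34.5)), (430, np.float64(35.5)), (450, np.float64(37.5)), (470, np.float64(38.5)), (490, np.float64(40.5))]
[(np.int64(20), np.int64(119), np.int64(241)), (np.int64(23), np.int64(140), np.int64(243)), (np.int64(23), np.int64(143), np.int64(244)), (np.int64(22), np.int64(144), np.int64(244)), (np.int64(23), np.int64(142), np.int64(244)), (np.int64(23), np.int64(140), np.int64(244)), (np.int64(23), np.int64(145), np.int64(240)), (np.int64(17), np.int64(154), np.int64(91)), (np.int64(16), np.int64(121), np.int64(223)), (np.int64(17), np.int64(117), np.int64(234)), (np.int64(18), np.int64(115), np.int64(237)), (np.int64(18), np.int64(112), np.int64(241)), (np.int64(18), np.int64(114), np.int64(239)), (np.int64(19), np.int64(112), np.int64(243)), (np.int64(21), np.int64(104), np.int64(246))]
```

Call:
{"api": "arm_command", "payload": {"deltas": "0 0.2 3 0 0 0.2 1; 0 0.2 5.5 0 0 0.2 1; 0 0.2 6.7 0 0 0.2 1; 0 0.2 7.1 0 0 0.2 1; 0 0.2 7.1 0 0 0.2 1; 0 0.2 7.1 0 0 0.2 1"}}

```text
t: 2.05
tool_pos: [0.5361, -0.0771, 0.0376]
tcp_rot: [[0.978, 0.21, 0.001], [0.21, -0.978, -0.0], [0.001, 0.0, -1.0]]
force: [-0.0, -0.3, -0.4]
opening: 0.006
```

Call:
{"api": "arm_command", "payload": {"deltas": "0.5 0 0.15 0 0 0 1; 1 0 0.15 0 0 0 1; 1.4 0 0.15 0 0 0 1; 1.7 0 0.15 0 0 0 1; 2.0 0 0.15 0 0 0 1; 2.4 0 0.15 0 0 0 1; 2.8 0 0.15 0 0 0 1; 3.2 0 0.15 0 0 0 1; 3.6 0 0.15 0 0 0 1; 4 0 0.15 0 0 0 1; 4.4 0 0.15 0 0 0 1; 4.4 0 0.15 0 0 0 1"}}

```text
t: 3.25
tool_pos: [0.5793, -0.0675, 0.0353]
tcp_rot: [[0.978, 0.21, 0.001], [0.21, -0.978, 0.0], [0.001, 0.0, -1.0]]
force: [0.9, -0.5, 0.4]
opening: 0.006
```

```bash
python3 - <<'E'
from m2 import *
im,p,R,hsv=meas((180,60,330,230),'wrist2.png')
E
```

```text
chip ((34.577762603759766, -32.35137939453125), (48.8663330078125, 29.588939666748047), 89.84080505371094)
t 3.25 tcp board [[ -2.54 -31.17]] 0.03531457649588188 F board 0.765711912560668 -0.6499258392801479 0.3742213052548685
```

View pics/wrist2.png

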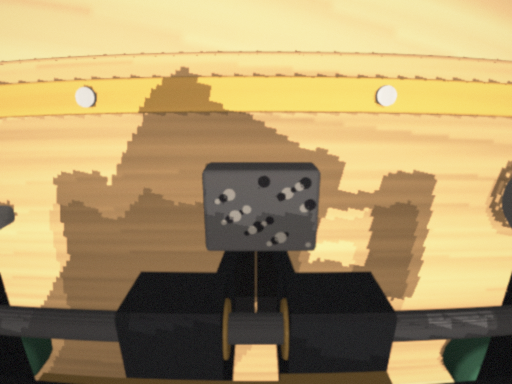

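The chip has squared up against the fingers (top face 205–320, 165–248), with the rail face at v≈115. It is still about 20 mm from the rail, so I'll continue and slow down near the end.

Call:
{"api": "arm_command", "payload": {"deltas": "0.4 0 0 0 0 0 1; 0.8 0 0 0 0 0 1; 1.2 0 0 0 0 0 1; 1.4 0 0 0 0 0 1; 1.6 0 0 0 0 0 1; 1.7 0 0 0 0 0 1; 1.8 0 0 0 0 0 1; 1.8 0 0 0 0 0 1"}}

```text
t: 4.1
tool_pos: [0.5962, -0.0639, 0.0352]
tcp_rot: [[0.978, 0.21, 0.0], [0.21, -0.978, -0.0], [0.0, 0.0, -1.0]]
force: [-0.2, 0.6, -0.8]
opening: 0.005
```

```bash
python3 - <<'E'
from m2 import *
im,p,R,hsv=meas((180,60,330,250),'wrist3.png')
E
```

```text
chip ((46.70393371582031, -32.34697723388672), (48.88368606567383, 38.9417839050293), 89.8606185913086)
t 4.1 tcp board [[ 14.67 -31.29]] 0.035208095126749245 F board -0.06368206568175785 0.620241272146655 -0.8258830992941628
```

View pics/wrist3.png

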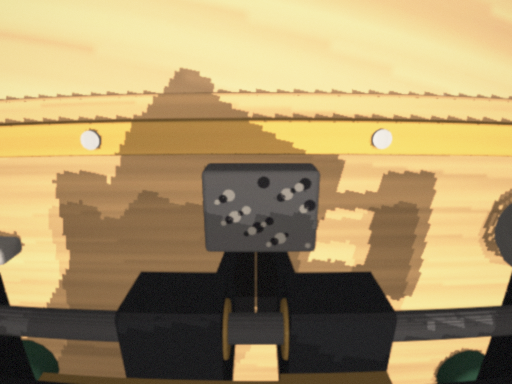

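Call:
{"api": "arm_command", "payload": {"deltas": "0.2 0 0 0 0 0 1; 0.35 0 0 0 0 0 1; 0.45 0 0 0 0 0 1; 0.5 0 0 0 0 0 1; 0.5 0 0 0 0 0 1"}}

```text
t: 4.65
tool_pos: [0.6011, -0.0629, 0.0352]
tcp_rot: [[0.978, 0.21, 0.0], [0.21, -0.978, -0.0], [0.0, 0.0, -1.0]]
force: [-0.8, 0.4, 0.2]
opening: 0.008
```

Call:
{"api": "arm_command", "payload": {"deltas": "0.08 0 0 0 0 0 1; 0.1 0 0 0 0 0 1; 0.1 0 0 0 0 0 1"}}

```text
t: 4.95
tool_pos: [0.602, -0.0627, 0.0352]
tcp_rot: [[0.978, 0.21, 0.0], [0.21, -0.978, -0.0], [0.0, 0.0, -1.0]]
force: [-0.1, -0.3, -0.3]
opening: 0.0
```

```bash
python3 - <<'E'
from m2 import *
im,p,R,hsv=meas((180,60,330,250),'wrist4.png')
cv2.imwrite('pics/w4c.png',cv2.resize(im[110:280,150:380],None,fx=3,fy=3)[:,:,::-1])
E
```

```text
chip ((51.59385299682617, -32.322975158691406), (48.77899169921875, 36.832889556884766), 89.8648910522461)
t 4.95 tcp board [[ 20.61 -31.3 ]] 0.0352112481862871 F board -0.17890942526906442 -0.2809542260846991 -0.2646262613214742
```

View pics/w4c.png

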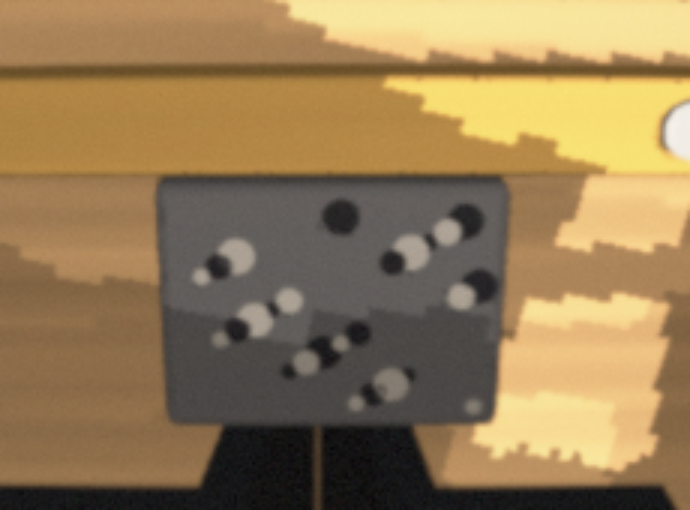

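The chip is within about 1 mm of the rail and there is no contact force yet. I'll creep until the rail pushes back.

Call:
{"api": "arm_command", "payload": {"deltas": "0.1 0 0 0 0 0 1; 0.15 0 0 0 0 0 1; 0.15 0 0 0 0 0 1"}}

```text
t: 5.3
tool_pos: [0.6024, -0.0626, 0.0351]
tcp_rot: [[0.978, 0.209, -0.002], [0.209, -0.978, -0.0], [-0.002, -0.0, -1.0]]
force: [-5.3, -0.9, 4.7]
opening: 0.006
```

Call:
{"api": "arm_command", "payload": {"deltas": "0.1 0 0 0 0 0 1; 0.1 0 0 0 0 0 1; 0.1 0 0 0 0 0 1"}}

```text
t: 5.6
tool_pos: [0.6025, -0.0627, 0.035]
tcp_rot: [[0.978, 0.209, -0.004], [0.209, -0.978, -0.0], [-0.004, -0.001, -1.0]]
force: [-7.5, -0.3, 6.6]
opening: 0.003
```

Contact is solid: the TCP has stalled with −7.5 N along x. I'll back off, lift and check that the chip is flush.

Call:
{"api": "arm_command", "payload": {"deltas": "-0.5 0 0 0 0 0 1; -1.2 0 0 0 0 0 1; -2 0 -1 0 0 0 1; -2.5 0 -3 0 0 0 1; -2.5 0 -5 0 0 0 1; -2.5 0 -5 0 0 0 1"}}

```text
t: 6.2
tool_pos: [0.5817, -0.0678, 0.0883]
tcp_rot: [[0.978, 0.209, 0.006], [0.209, -0.978, -0.0], [0.005, 0.001, -1.0]]
force: [0.7, -0.0, 0.1]
opening: 0.007
```

```bash
python3 - <<'E'
from m2 import *
im,p,R,hsv=meas((180,50,330,190),'wrist5.png')
cv2.imwrite('pics/w5c.png',cv2.resize(im[40:200,150:380],None,fx=3,fy=3)[:,:,::-1])
E
```

```text
chip ((51.051658630371094, -32.412235260009766), (48.900917053222656, 36.55223846435547), 89.84373474121094)
t 6.2 tcp board [[ -0.33 -32.04]] 0.088251315018322 F board 0.7158999519343342 -0.18195752219797723 0.06181936985513597
```

View pics/w5c.png

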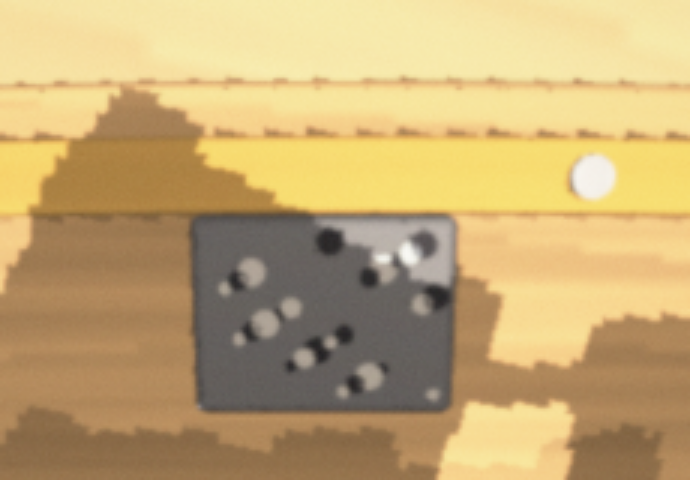

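View pics/wrist5.png

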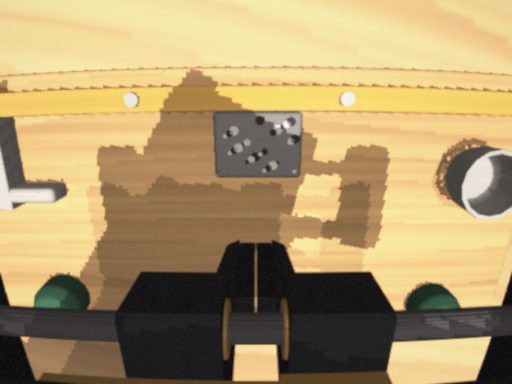

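The chip lies flush and parallel on the rail (angle 89.84° to the board axes, no gap). Next I'll go round to its right end.

```bash
python3 - <<'E'
from m2 import *
im,d,p,R=last('wrist')
print('cup left rim',w2b(onz('wrist',[[447,180],[466,180]],.04,p,R)))
print(delta(47.5,-88,.088),delta(47.5,-88,.035))
E
```

```text
cup left rim [[  32.94 -141.03]
 [  32.98 -152.9 ]]
[ 4.87  5.63 -0.09] [4.85 5.62 5.21]
```

Call:
{"api": "arm_command", "payload": {"deltas": "0.5 1.5 0 0 0 0 1; 1.5 3 0 0 0 0 1; 3 4.5 0 0 0 0 1; 4.2 5.6 0 0 0 0 1; 4.8 5.6 1 0 0 0 1; 4.8 5.6 3 0 0 0 1; 4.8 5.6 4.5 0 0 0 1; 4.8 5.6 5.2 0 0 0 1; 4.8 5.6 5.2 0 0 0 1; 4.8 5.6 5.2 0 0 0 1"}}

```text
t: 7.25
tool_pos: [0.6382, -0.1121, 0.0328]
tcp_rot: [[0.978, 0.21, -0.001], [0.21, -0.978, 0.0], [-0.001, -0.0, -1.0]]
force: [-0.2, -0.9, -0.2]
opening: 0.005
```

```bash
python3 - <<'E'
from m2 import *
im,d,s=shot('wrist','wrist6.png'); p=s['tool_pos'];print(s['t'],w2b(p),p,s['force'])
E
```

```text
7.25 [[ 45.52 -87.26]] [ 0.64 -0.11  0.03] [-0.17 -0.89 -0.23]
```

View pics/wrist6.png

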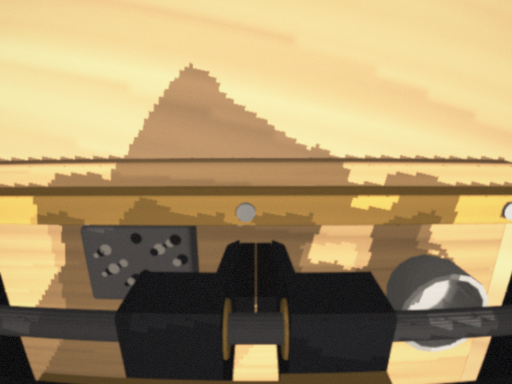

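Call:
{"api": "arm_command", "payload": {"deltas": "0.1 -0.5 0 0 0 0 1; 0.1 -0.9 0 0 0 0 1; 0.1 -1.1 0 0 0 0 1; 0.1 -1.4 0 0 0 0 1; 0.1 -1.8 0 0 0 0 1; 0.15 -2.2 0 0 0 0 1; 0.15 -2.6 0 0 0 0 1; 0.2 -3 0 0 0 0 1; 0.2 -3.5 0 0 0 0 1; 0.2 -4 0 0 0 0 1; 0.2 -4.5 0 0 0 0 1; 0.2 -4.5 0 0 0 0 1"}}

```text
t: 8.5
tool_pos: [0.631, -0.0663, 0.0331]
tcp_rot: [[0.978, 0.211, -0.0], [0.211, -0.978, 0.001], [0.0, -0.001, -1.0]]
force: [-0.1, 0.5, -0.0]
opening: 0.005
```

```bash
python3 - <<'E'
from m2 import *
from h import _f
im,d,s=shot('wrist','wrist7.png'); p=s['tool_pos'];print(s['t'],w2b(p),p,s['force'][:2]@_f['x'],s['force'][:2]@_f['y'])
shot('side','side7.png');
im,_,_,_=last('side'); cv2.imwrite('pics/s7.png',cv2.resize(im[130:240,190:320],None,fx=5,fy=5,interpolation=cv2.INTER_CUBIC)[:,:,::-1])
E
```

```text
8.5 [[ 48.2  -40.98]] [ 0.63 -0.07  0.03] -0.017590337421503326 0.47495134427075686
```

View pics/wrist7.png

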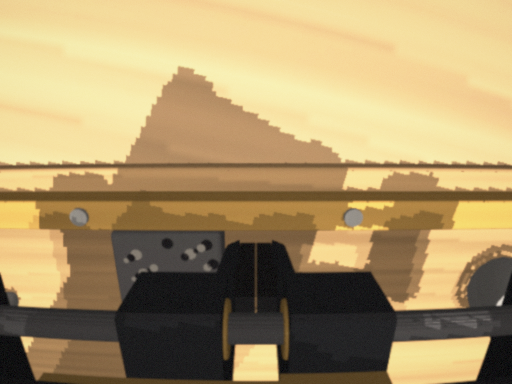

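View pics/s7.png

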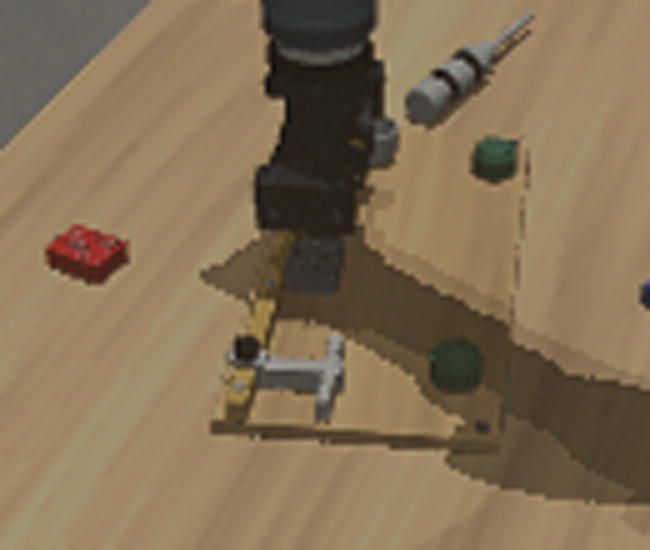

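The chip is tight on the rail (upper edge from 113,232 to 224,232, along the rail edge) and in front of the finger. I'll continue along the rail.

Call:
{"api": "arm_command", "payload": {"deltas": "0 -0.3 0 0 0 0 1; 0 -0.8 0 0 0 0 1; 0 -1.4 0 0 0 0 1; 0 -2 0 0 0 0 1; 0.05 -2.6 0 0 0 0 1; 0.05 -3.2 0 0 0 0 1; 0.05 -3.8 0 0 0 0 1; 0.1 -4.4 0 0 0 0 1; 0.1 -5 0 0 0 0 1; 0.1 -5.5 0 0 0 0 1; 0.1 -5.8 0 0 0 0 1; 0.1 -5.8 0 0 0 0 1"}}

```text
t: 9.8
tool_pos: [0.6197, -0.0097, 0.033]
tcp_rot: [[0.978, 0.21, -0.0], [0.21, -0.978, 0.001], [-0.0, -0.001, -1.0]]
force: [-0.7, -0.5, -0.4]
opening: 0.008
```

```bash
python3 - <<'E'
from m2 import *
from h import _f
im,d,s=shot('wrist','wrist8.png'); p=s['tool_pos'];print(s['t'],w2b(p),p,s['force'][:2]@_f['x'],s['force'][:2]@_f['y'])
shot('side');
im,_,_,_=last('side'); cv2.imwrite('pics/s8.png',cv2.resize(im[130:240,190:320],None,fx=5,fy=5,interpolation=cv2.INTER_CUBIC)[:,:,::-1])
E
```

```text
9.8 [[49.13 16.7 ]] [ 0.62 -0.01  0.03] -0.7588805041650645 -0.3061371563713735
```

View pics/wrist8.png

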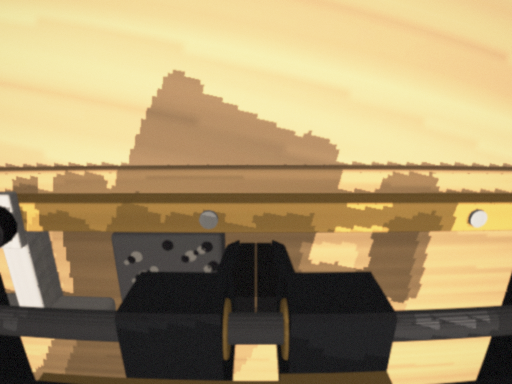

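View pics/s8.png

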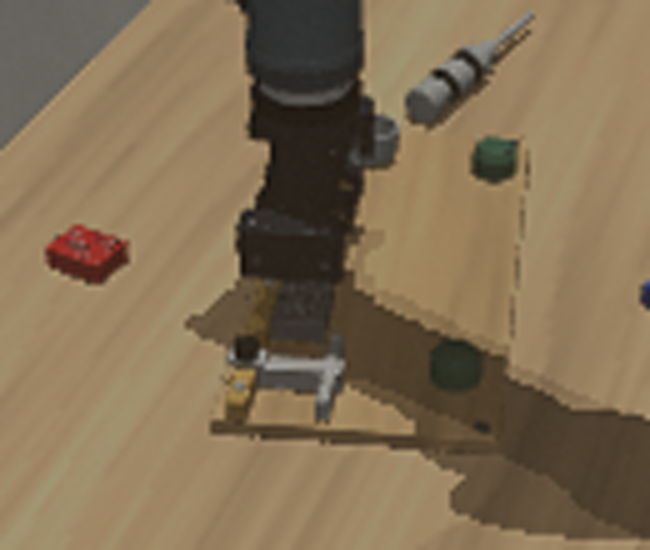

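Call:
{"api": "arm_command", "payload": {"deltas": "0 -0.3 0 0 0 0 1; 0 -0.7 0 0 0 0 1; 0 -1.1 0 0 0 0 1; 0 -1.5 0 0 0 0 1; 0.05 -1.9 0 0 0 0 1; 0.05 -2.3 0 0 0 0 1; 0.05 -2.7 0 0 0 0 1; 0.05 -3.0 0 0 0 0 1; 0.05 -3.2 0 0 0 0 1; 0.05 -3.3 0 0 0 0 1; 0.05 -3.3 0 0 0 0 1"}}

```text
t: 11.0
tool_pos: [0.6135, 0.0218, 0.0332]
tcp_rot: [[0.978, 0.21, -0.0], [0.21, -0.978, 0.0], [0.0, -0.0, -1.0]]
force: [0.2, -0.5, -0.1]
opening: 0.004
```

```bash
python3 - <<'E'
from m2 import *
from h import _f
im,d,s=shot('wrist','wrist9.png'); p=s['tool_pos'];print(s['t'],w2b(p),p,s['force'][:2]@_f['x'],s['force'][:2]@_f['y'])
E
```

```text
11.0 [[49.79 48.8 ]] [0.61 0.02 0.03] 0.12504502223305708 -0.5801912172526215
```

View pics/wrist9.png

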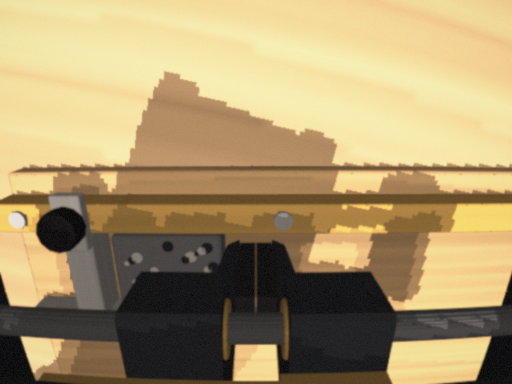

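About 6–8 mm remains to the wall, so I'll creep until the force rises.

Call:
{"api": "arm_command", "payload": {"deltas": "0 -0.2 0 0 0 0 1; 0 -0.35 0 0 0 0 1; 0 -0.5 0 0 0 0 1; 0 -0.5 0 0 0 0 1"}}

```text
t: 11.45
tool_pos: [0.6125, 0.0269, 0.0333]
tcp_rot: [[0.978, 0.21, 0.0], [0.21, -0.978, 0.0], [0.0, -0.0, -1.0]]
force: [0.7, -0.4, -0.0]
opening: 0.009
```

Call:
{"api": "arm_command", "payload": {"deltas": "0 -0.1 0 0 0 0 1; 0 -0.15 0 0 0 0 1; 0 -0.15 0 0 0 0 1"}}

```text
t: 11.75
tool_pos: [0.6122, 0.028, 0.0332]
tcp_rot: [[0.978, 0.21, 0.0], [0.21, -0.978, -0.0], [0.0, 0.0, -1.0]]
force: [-0.2, -0.7, 0.4]
opening: 0.007
```

Call:
{"api": "arm_command", "payload": {"deltas": "0 -0.1 0 0 0 0 1; 0 -0.15 0 0 0 0 1; 0 -0.15 0 0 0 0 1"}}

```text
t: 12.05
tool_pos: [0.6118, 0.0295, 0.0332]
tcp_rot: [[0.978, 0.21, 0.0], [0.21, -0.978, -0.0], [0.0, 0.0, -1.0]]
force: [0.8, -1.1, 0.7]
opening: 0.007
```

Call:
{"api": "arm_command", "payload": {"deltas": "0 -0.1 0 0 0 0 1; 0 -0.15 0 0 0 0 1; 0 -0.15 0 0 0 0 1"}}

```text
t: 12.35
tool_pos: [0.6118, 0.0303, 0.0333]
tcp_rot: [[0.978, 0.209, 0.001], [0.209, -0.978, -0.001], [0.0, 0.001, -1.0]]
force: [1.3, -3.5, -0.2]
opening: 0.004
```

Call:
{"api": "arm_command", "payload": {"deltas": "0 -0.1 0 0 0 0 1; 0 -0.1 0 0 0 0 1; 0 -0.1 0 0 0 0 1"}}

```text
t: 12.65
tool_pos: [0.6117, 0.0304, 0.0334]
tcp_rot: [[0.978, 0.209, 0.001], [0.209, -0.978, -0.002], [0.001, 0.002, -1.0]]
force: [1.6, -5.0, -0.1]
opening: 0.003
```

```bash
python3 - <<'E'
from m2 import *
from h import _f
im,d,s=shot('wrist','wrist10.png'); p=s['tool_pos'];print(s['t'],w2b(p),p,s['force'][:2]@_f['x'],s['force'][:2]@_f['y'])
cv2.imwrite('pics/w10.png',cv2.resize(im[190:320,20:260],None,fx=3,fy=3)[:,:,::-1])
E
```

```text
12.65 [[49.9  57.59]] [0.61 0.03 0.03] 0.4635844206955254 -5.26848530705654
```

View pics/w10.png

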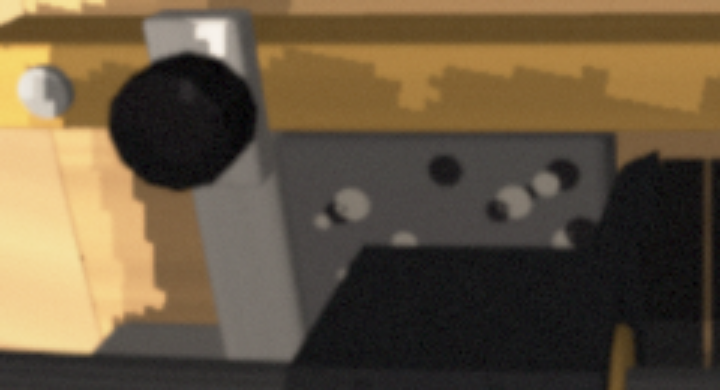

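The chip sits against both the rail and the wall: the TCP has stalled with −5 N along y. I'll withdraw straight back along the rail, lift and look.

Call:
{"api": "arm_command", "payload": {"deltas": "0 0.3 0 0 0 0 1; 0 0.8 0 0 0 0 1; -0.2 1.5 0 0 0 0 1; -0.5 2 -1 0 0 0 1; -1.5 2 -4 0 0 0 1; -3 1 -8 0 0 0 1; -5 -1 -11 0 0 0 1; -7 -3 -14 0 0 0 1; -8 -4.5 -16 0 0 0 1; -8 -5 -17 0 0 0 1; -8 -5 -17 0 0 0 1; -8 -5 -17 0 0 0 1"}}

```text
t: 13.9
tool_pos: [0.523, 0.0633, 0.2029]
tcp_rot: [[0.978, 0.209, 0.0], [0.209, -0.978, -0.0], [0.0, 0.0, -1.0]]
force: [-0.7, -0.6, 1.0]
opening: 0.005
```

```bash
python3 - <<'E'
from m2 import *
im,d,s=shot('wrist','wrist11.png'); p=s['tool_pos'];print(s['t'],w2b(p),p,s['force'])
shot('side');im2,_,_,_=last('side'); cv2.imwrite('pics/s11.png',cv2.resize(im2[130:240,190:320],None,fx=5,fy=5,interpolation=cv2.INTER_CUBIC)[:,:,::-1])
E
```

```text
13.9 [[-29.77 108.55]] [0.52 0.06 0.2 ] [-0.68 -0.59  0.99]
```

View pics/wrist11.png

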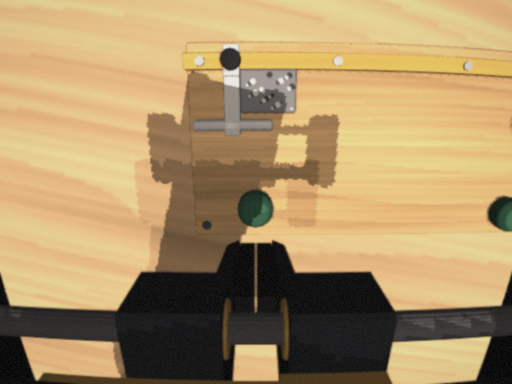

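View pics/s11.png

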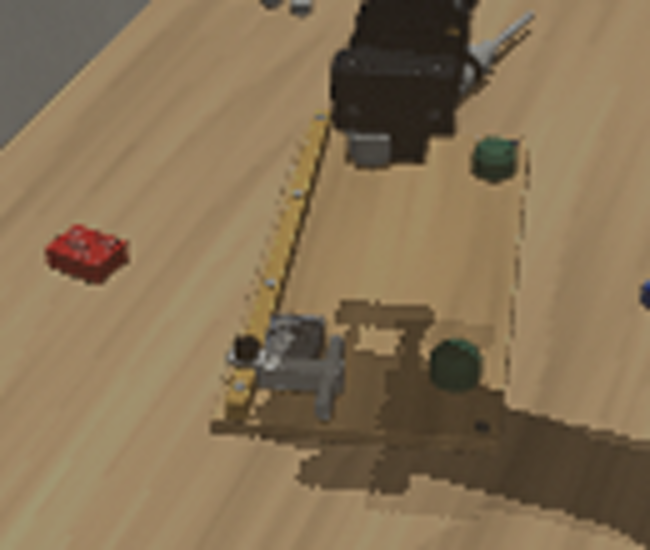

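The wrist view shows the chip at (268,91) in the pocket, touching the wall at u≈241 and the rail at v≈70. I'll check an enlarged crop and the numbers.

```bash
python3 - <<'E'
from m2 import *
im,d,p,R=last('wrist')
cv2.imwrite('pics/w11c.png',cv2.resize(im[35:145,180:320],None,fx=5,fy=5,interpolation=cv2.INTER_CUBIC)[:,:,::-1])
pts={'chip TL':(242,70),'chip TR':(296,70),'chip BR':(295,112),'chip BL':(243,112),'wall edge top':(239.5,80),'wall edge low':(240,115)}
for k,v in pts.items(): print(k,w2b(onz('wrist',[v],.030,p,R)))
E
```

```text
chip TL [[ 68.66 120.78]]
chip TR [[68.66 73.97]]
chip BR [[32.77 73.88]]
chip BL [[ 32.83 120.35]]
wall edge top [[ 60.31 123.06]]
wall edge low [[ 30.2  123.07]]
```

View pics/w11c.png

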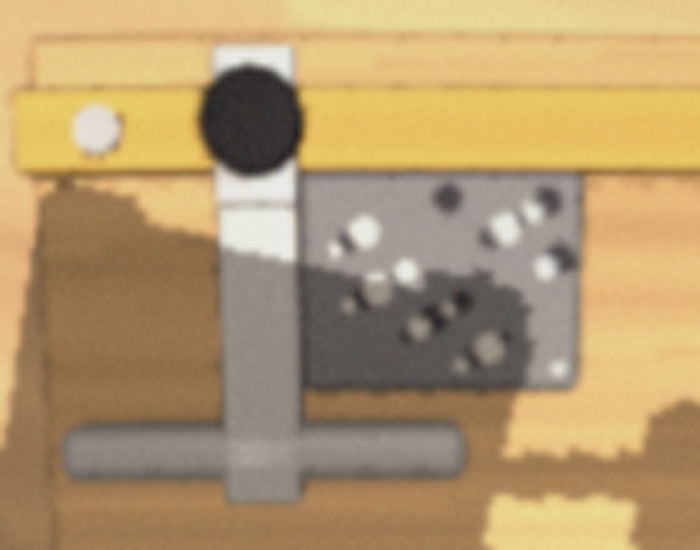

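The crop shows the chip square, with no gap to the wall or the rail. The hand is clear at a height of 0.2 m.

```bash
python3 - <<'E'
from h import *
print(close_job())
E
```

```text
the job is handed in; nothing more can be done
None
```

The granite chip is home in the corner pocket, on the side of the stop facing the middle of the board, and the job is handed in at about 14 s.

- **Push across:** I used the closed fingertips on the chip's long side. The chip squared itself up on the way and was pressed to about 7.5 N on the rail. A look after lifting showed it lying flush, parallel to within 0.2°.
- **Slide along:** I pushed on its end with a slight lean towards the rail until it stalled on the stop's wall at about 5 N. Then I drew the hand straight back and lifted it away.
- **Last check:** The enlarged wrist picture shows no visible gap at the wall or the rail. The chip's corners measure square, and its free end is at 74 mm against about 73 mm expected. The leading and rail-side edges read 1–2 mm short of the faces. That is at the level of the calibration error and the rounded edges, since the picture shows contact there.
- **Bystanders:** I came near none of them. The left cap and the near end of the right cap look undisturbed in the last wrist picture, and the side view shows the right cap, driver and look-alikes in place. I did not re-measure the cup insert or the drawer handle at the end.

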